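# Line up the slide trays at the alignment rail

## Task

Line up the three open slide trays in a neat, even row at the aluminium rail: each tray centred in front of the tag of its own colour, square to the rail, with one end pushed flush against it. The slides lie loose in the trays, so slide the trays flat over the desk and never lift or tip them; leave everything else on the desk where it stands.

Things in the scene. Friction and masses are not known exactly. Their poses are not given: they have to be found in the camera images.
- rail: fixed aluminium rail, 20 mm deep (its x), 182 mm long (its y), 20 mm high; origin at the centre of its underside; the trays are pushed against its -x face (towards the robot), 10 mm from the origin. The desk is clear for x 0.34 to 0.71, y -0.42 to 0.40 (save the mouse pad); a fixed tape roll, pump bottle and tube rack, up to 190 mm high, stand behind the rail.
- tag_red: red colour tag, 14 x 32 x 6 mm, fixed on top of the rail, marks the bay of the red tray; origin at the centre of its underside, midway across the rail's depth and 20 mm above the desk; axes as the rail's. The three bays are 54 mm apart; which colour is where changes.
- tag_yellow: yellow colour tag, 14 x 32 x 6 mm, fixed on top of the rail, marks the bay of the yellow tray; origin at the centre of its underside, midway across the rail's depth and 20 mm above the desk; axes as the rail's. The three bays are 54 mm apart; which colour is where changes.
- tag_blue: blue colour tag, 14 x 32 x 6 mm, fixed on top of the rail, marks the bay of the blue tray; origin at the centre of its underside, midway across the rail's depth and 20 mm above the desk; axes as the rail's. The three bays are 54 mm apart; which colour is where changes.
- tray_red: red open slide tray with a glass slide lying in it, loose, stands flat on the desk, 100 mm long (its x), 46 mm wide (its y), 28 mm high, walls 4 mm, 0.10 to 0.21 kg; origin at the centre of its underside; both ends are alike.
- tray_yellow: yellow open slide tray with a glass slide lying in it, loose, stands flat on the desk, 100 mm long (its x), 46 mm wide (its y), 28 mm high, walls 4 mm, 0.10 to 0.21 kg; origin at the centre of its underside; both ends are alike.
- tray_blue: blue open slide tray with a glass slide lying in it, loose, stands flat on the desk, 100 mm long (its x), 46 mm wide (its y), 28 mm high, walls 4 mm, 0.10 to 0.21 kg; origin at the centre of its underside; both ends are alike.
- cup_blue: white specimen cup with blue lid, 64 mm diameter, 64 mm high; loose bystander, to be left alone; origin at the centre of its underside.
- cup_yellow: white specimen cup with yellow lid, 64 mm diameter, 64 mm high; loose bystander, to be left alone; origin at the centre of its underside.
- timer: white digital timer lying flat, 66 x 62 x 18 mm (x, y, z); loose bystander, to be left alone; origin at the centre of its underside.
- stapler: blue stapler lying flat, 128 x 34 x 42 mm (x, y, z); loose bystander, to be left alone; origin at the centre of its underside.
- label_roll_b: second roll of white labels lying flat, 69 mm diameter, 41 mm high; loose bystander, to be left alone; origin at the centre of its underside.
- label_roll: roll of white labels lying flat, 69 mm diameter, 41 mm high; loose bystander, to be left alone; origin at the centre of its underside.
- mouse: black computer mouse on a fixed mouse pad (2.4 mm thick, covers x 0.44 to 0.69, y below -0.255); mouse 113 x 58 x 37 mm (x, y, z); loose bystander, to be left alone; origin at the centre of its underside.

How it is judged:
By the outcome, as a careful person would: the job done as asked, in the order asked, and still so for the second after the job is handed in, with the robot touching nothing.
It also fails if it takes over 72 s, if anything falls off the work surface, if the arm or the gripper's body presses on something with over 40 N, if the wrist force passes 120 N, or if a joint passes its speed limit or range.

## Robot

A 6-joint arm with a two-finger parallel gripper is mounted at the origin on a cart in front of the work surface, level with it; the furniture and walls round the work are solid. World frame = base frame: x ahead of the robot, y to its left, z up, the work surface at z = 0. Lengths are in m, angles in degrees, forces in N, time in s.
With the tool pointing down it reaches from about 0.25 to 0.725 m from the base axis. Payload 9.7 kg.
Tool frame: the origin (TCP) lies between the finger pads; the fingertips stand 19 mm ahead of it and the grasp point (between the pads) is the TCP; z points along the fingers, y is the line along which they close (so a half turn about z gives the same grasp; the last joint's range is limited). The gripper opens to 85 mm and grips with 20 to 120 N. Pads are 22 mm wide; open, the fingers measure 114 mm over their backs; the gripper's body (76 mm by 85 mm) begins 54 mm behind the grasp point. The pads swing forward as they close: fully open they stand 13 mm farther back than shut.
Start: joints at [-63.598, 4.979, 10.078, 95.1, 0, 90], TCP at [0.245, -0.493, 0.215] pointing down, gripper open.
Joint ranges: [-179.16, 179.16], [-48.56, 103.87], [-65.8, 70.77], [-126.05, 130.52], [-82.76, 87.17], [-180, 180]. Speed limits (degrees/s): [127.2, 127.2, 147.25, 180, 180, 180].

## Interface

Orientations are given as [roll, pitch, yaw] about the fixed x, y, z axes, in that order (R = Rz(yaw) Ry(pitch) Rx(roll)).
In Python, from workcell import telemetry, camera, calibration, workorder gives the robot as it stands.
- The arm moves only by the tool play_rows, never from a script. Its argument "increments" is a list of rows, each a list of 3 entries, a list of its own where there are three numbers: the shift along the tool's x, y, z in mm, then the turn, a rotation vector about the tool's x, y, z in degrees, then the closure, from 0 (fully open) to 1 (shut). In form: [[[x, y, z], [ax, ay, az], jaw], ...]. A call has 1 to 20 rows; each row is the pose to reach, as a shift and turn from the pose commanded when the call began, along the tool's axes at that moment; what a row does not reach only later rows make up. A row lasts 1/10 s, in which the tool goes at most 50 mm and 8.59 degrees, less where a joint would pass 70% of its speed; a pose out of reach is approached as far as the arm can. A call with a gripper value outside its range is refused whole. The fingers move at their own pace and stop on an object; "grip_force" is the grip in N (left out, the last holds). Time passes only in rows, so rows that repeat a pose let the fingers close. It gives the time, the measured TCP pose, the force, the opening and the grip force at its end, in the units of the state.
- telemetry.get_obs(): the state, without advancing time (a new reading comes with each control period).
- camera(name): name is "side" or "top"; returns (picture, depth): 420x560x3 uint8, red, green, blue; 420x560 float32, m along the optical axis (not along the pixel's ray), 0 where there is no reading.
- calibration(name): a dict with "vertical_fov" (degrees; the focal length in pixels is half the picture's height over the tangent of half this angle, whatever the lens; pixels are square), "cx", "cy" (the principal point, pixels), "rvec" (rotation vector, rad) and "tvec" (3), from world to camera coordinates, as OpenCV has them. Camera axes: x right, y down, z forward; pixel columns grow to the right and rows downward; lengths in m; the calibration is good to about 2 mm. A picture is of the moment at which its call begins. calibration takes no time and is no camera call.
- workorder.job_done(): hands the job in; it is judged then, once.
The state is a dict: "time": time; "q": joint angles; "qd": joint speeds; "joint_efforts": joint torques, N m; "ee_pos": TCP position; "tcp_rot": TCP orientation; "wrist_force": force on the tool from outside, world axes, zero at the start; "torque": the same for the moment, N m; "opening": finger opening in m; "grasp_force": force on a finger pad.
Only numpy, scipy, OpenCV 4.12 (cv2) and the standard library are available. Lean on these libraries where they do the work, as an engineer would, in place of code of your own. Each camera call takes 0.05 s, during which the arm holds its last target. There are 200 camera calls.

## Working session

There is one attempt and no reset: what is moved stays moved. The work goes in short steps, Python scripts to look and compute and a tool call to move; the robot and the scene stay as the last step left them, time stands still between calls to the robot, and variables do not carry over. Pictures are saved under pics/ and viewed, at most 10 in all, crops included, and the job is handed in when it is done.

Besides the shell and the picture viewer there is one more tool, called after "Emit:" in YAML: its name, and indented under it one key for each argument. play_rows: Moves the arm, as the interface text tells. Its arguments: {"type":"object","properties":{"increments":{"type":"array"},"grip_force":{"type":"number"}},"required":["increments"]}

```bash
mkdir -p pics; ls
cat > h.py <<'E'
import numpy as np, cv2
from workcell import telemetry, camera, calibration, workorder
def cloud(name):
    im,d=camera(name); c=calibration(name)
    f=210/np.tan(np.radians(c["vertical_fov"])/2)
    v,u=np.mgrid[:420,:560]
    P=np.stack([(u-c["cx"])/f*d,(v-c["cy"])/f*d,d],-1)
    R=cv2.Rodrigues(np.array(c["rvec"],float))[0]
    W=(P-np.array(c["tvec"],float).ravel())@R
    W[d==0]=np.nan
    return im,d,W
E
python3 - <<'E'
from h import *
for n in("top","side"):
    im,d,W=cloud(n); cv2.imwrite(f"pics/{n}0.png",im[:,:,::-1]); np.savez(f"{n}0.npz",im=im,W=W); print(calibration(n))
print(telemetry.get_obs())
E
```

```text
pics
{'vertical_fov': 42.853645210139895, 'cx': 284.1436106728081, 'cy': 211.8596982582024, 'rvec': array([ 2.17951101, -2.1527612 ,  0.13498754]), 'tvec': array([-0.0502845 ,  0.54345325,  1.46016548])}
{'vertical_fov': 51.71742842828741, 'cx': 291.3635323519191, 'cy': 207.6218221605342, 'rvec': array([ 0.06827278, -2.80102539,  1.37576823]), 'tvec': array([0.53233321, 0.07293909, 1.11167529])}
{'time': 0.1, 'q': array([-6.35982577e+01,  5.00843671e+00,  1.00396057e+01,  9.50993641e+01,
        3.48647862e-04,  9.00002330e+01]), 'qd': array([ 0.06147297, -0.08622163,  0.20046371, -0.07168965,  0.08837528,
        0.01699866]), 'joint_efforts': array([-1.20069017e-04, -5.21564162e+01,  4.65651047e+01,  1.61038327e-02,
        3.44357102e-05,  1.10857627e-05]), 'ee_pos': array([ 0.24446832, -0.49243652,  0.21415477]), 'tcp_rot': array([-1.79931805e+02, -3.48370321e-04,  2.64015089e+01]), 'wrist_force': array([-0.44105702, -0.00618918,  0.11142624]), 'torque': array([-0.01102557,  0.01466159, -0.01251016]), 'grasp_force': 0.0, 'opening': 0.08556902054298643}
```

View pics/top0.png

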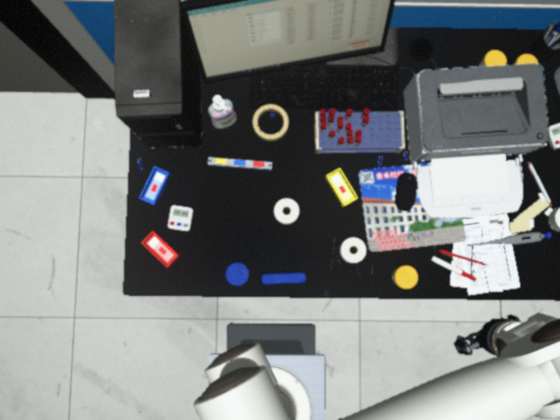

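View pics/side0.png

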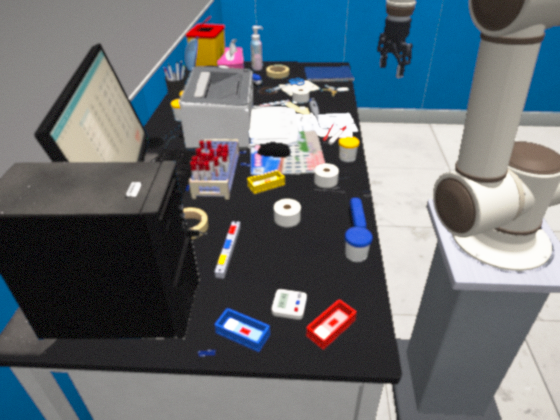

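Top view: the rail is at about (240,163), with tags yellow (222), blue (240) and red (259) from left to right. The trays are blue (155,185), red (160,249) and yellow (342,187). The timer (180,218) sits between blue/red and the middle, and the label rolls are at (287,211) and (353,250). The side view agrees.

```bash
cat >> h.py <<'E'
def seg(im,W,box,zr):
    """colour masks -> minAreaRect in world mm; box x0,x1,y0,y1"""
    h=cv2.cvtColor(im,cv2.COLOR_RGB2HSV); H,S,V=h[...,0].astype(int),h[...,1],h[...,2]
    x,y,z=W[...,0],W[...,1],W[...,2]
    b=(x>box[0])&(x<box[1])&(y>box[2])&(y<box[3])&(z>zr[0])&(z<zr[1])&(V>70)
    s=b&(S>120)
    return {"red":s&((H<8)|(H>172)),"yellow":s&(H>20)&(H<35),"blue":s&(H>100)&(H<130),"white":b&(S<60)&(V>130)}
def rect(W,m):
    p=(W[m][:,:2]*1000).astype(np.float32); (c,s,a)=cv2.minAreaRect(p)
    if s[0]<s[1]: s=(s[1],s[0]); a-=90
    return np.round(c,1),np.round(s,1),round((a+90)%180-90,1),len(p),np.round(np.nanmedian(W[m][:,2])*1000,1)
E
python3 - <<'E'
from h import *
for n in("top","side"):
    D=np.load(f"{n}0.npz"); im,W=D["im"],D["W"]
    print(n,"tray rims")
    for nm,box in(("blue",(.5,.72,.25,.42)),("red",(.33,.55,.25,.42)),("yellow",(.5,.72,-.26,-.05))):
        m=seg(im,W,box,(.015,.05))[nm]
        # largest comp
        k,l,st,_=cv2.connectedComponentsWithStats(m.astype(np.uint8)); m=l==1+st[1:,4].argmax()
        print(nm,rect(W,m))
    sg=seg(im,W,(.55,.75,.03,.26),(.012,.05))
    for k in("red","yellow","blue"):
        if sg[k].sum()>3: print("tag",k,np.round(W[sg[k]].mean(0)*1000,1),sg[k].sum())
    x,y,z=W[...,0],W[...,1],W[...,2]
    m=(x>.55)&(x<.75)&(y>.03)&(y<.26)&(z>.012)&(z<.05)&(im.max(-1)>90)
    k,l,st,_=cv2.connectedComponentsWithStats(m.astype(np.uint8)); m=l==1+st[1:,4].argmax()
    print("rail",rect(W,m))
    m=(z>.012)&(z<.1)&(x>.3)&(x<.72)&(y>-.42)&(y<.42)
    k,l,st,_=cv2.connectedComponentsWithStats(m.astype(np.uint8))
    for i in range(1,k):
        if st[i,4]>40: print("obj",*rect(W,l==i))
E
```

```text
top tray rims
blue (array([617. , 322.3]), array([100.3,  48.5]), -23.2, 227, np.float64(25.6))
red (array([438.6, 299.7]), array([101.3,  46.8]), 47.7, 203, np.float64(27.5))
yellow (array([ 619.6, -204.9]), array([100. ,  47.3]), 31.3, 186, np.float64(27.0))
tag red [682.7  37.6  25.7] 25
tag yellow [689.  139.1  27.3] 43
tag blue [684.8  84.2  26.7] 50
rail (array([686.5, 102.8]), array([143.3,  21.9]), 86.4, 373, np.float64(22.3))
obj [ 695.4 -409.5] [53.9 16.2] 33.1 128 48.8
obj [685.3  83.5] [182.   21.9] 86.4 471 22.2
obj [617.  322.3] [100.3  48.5] -23.2 358 20.7
obj [ 619.6 -204.9] [100.   47.3] 31.3 344 19.8
obj [ 611.7 -388.1] [112.3  57. ] -9.3 700 33.6
obj [548.2 -50. ] [68.1 64. ] 0.7 464 40.2
obj [526.9 248.1] [65.7 62.7] -8.3 452 16.7
obj [438.6 299.4] [101.6  46.8] 47.8 321 23.2
obj [ 441.6 -234.8] [67.5 67.5] 44.4 486 40.3
obj [371.8  80.6] [61.7 61.5] -0.0 432 63.8
obj [ 369.2 -374. ] [62.  61.5] -0.4 462 63.8
obj [362.2 -42.6] [127.7  33.3] -87.7 491 40.5
side tray rims
blue (array([615.6, 327.7]), array([100.9,  48.3]), -23.4, 568, np.float64(24.4))
red (array([437.5, 304.4]), array([101.8,  47.4]), 48.6, 507, np.float64(24.0))
yellow (array([ 618.4, -200.2]), array([101.3,  51.3]), 29.9, 265, np.float64(22.0))
tag red [681.4  40.8  25.1] 31
tag yellow [688.2 143.7  25.1] 57
tag blue [684.6  90.5  25.3] 47
rail (array([684.5, 105. ]), array([150.2,  20.9]), 86.2, 408, np.float64(20.5))
obj [ 638.4 -385.3] [165.2  54.3] -11.3 607 32.0
obj [ 367.3 -368.3] [63.2 59.6] 54.4 366 55.3
obj [ 441.2 -230.7] [72.4 66.5] -86.3 403 37.4
obj [ 618.7 -200.2] [101.6  51.8] 30.0 361 21.2
obj [548.  -44.5] [71.9 66.4] -87.1 528 38.2
obj [365.6  11.7] [213.5  61.2] 85.4 1036 42.3
obj [683.5  89.8] [180.9  20.9] 86.2 466 20.4
obj [525.6 253.3] [65.7 64.6] -7.6 697 15.8
obj [437.5 304.4] [101.8  47.4] 48.6 638 23.0
obj [615.6 327.7] [100.9  48.3] -23.4 738 22.4
```

```bash
cat > plan.py <<'E'
import json,sys,numpy as np
# state = commanded x,y,z(mm),yaw,jaw ; usage: plan.py "x,y,z,yaw,jaw,n" ...   ('-' keeps a value)
S=json.load(open("state.json")); c,s=np.cos(np.radians(S[3])),np.sin(np.radians(S[3])); cur=list(S); rows=[]
for a in sys.argv[1:]:
    t=a.split(","); n=int(t[5]); g=[cur[i] if t[i]=="-" else float(t[i]) for i in range(5)]
    for k in range(1,n+1):
        p=[cur[i]+(g[i]-cur[i])*k/n for i in range(4)]; dx,dy=p[0]-S[0],p[1]-S[1]
        rows.append([[round(c*dx+s*dy,1),round(s*dx-c*dy,1),round(S[2]-p[2],1)],[0,0,round(S[3]-p[3],1)],g[4]])
    cur=g
assert len(rows)<=20,len(rows)
json.dump(cur,open("state.json","w")); print(str(rows).replace(" ",""))
E
echo '[245,-493,215,26.4,0]' > state.json
python3 plan.py 572,344,160,66.7,0.55,18 -,-,-,-,-,2
```

```text
[[[np.float64(36.9),np.float64(-33.6),3.1],[0,0,-2.2],0.55],[[np.float64(73.9),np.float64(-67.1),6.1],[0,0,-4.5],0.55],[[np.float64(110.8),np.float64(-100.7),9.2],[0,0,-6.7],0.55],[[np.float64(147.8),np.float64(-134.3),12.2],[0,0,-9.0],0.55],[[np.float64(184.7),np.float64(-167.9),15.3],[0,0,-11.2],0.55],[[np.float64(221.7),np.float64(-201.4),18.3],[0,0,-13.4],0.55],[[np.float64(258.6),np.float64(-235.0),21.4],[0,0,-15.7],0.55],[[np.float64(295.6),np.float64(-268.6),24.4],[0,0,-17.9],0.55],[[np.float64(332.5),np.float64(-302.2),27.5],[0,0,-20.1],0.55],[[np.float64(369.5),np.float64(-335.7),30.6],[0,0,-22.4],0.55],[[np.float64(406.4),np.float64(-369.3),33.6],[0,0,-24.6],0.55],[[np.float64(443.4),np.float64(-402.9),36.7],[0,0,-26.9],0.55],[[np.float64(480.3),np.float64(-436.4),39.7],[0,0,-29.1],0.55],[[np.float64(517.3),np.float64(-470.0),42.8],[0,0,-31.3],0.55],[[np.float64(554.2),np.float64(-503.6),45.8],[0,0,-33.6],0.55],[[np.float64(591.2),np.float64(-537.2),48.9],[0,0,-35.8],0.55],[[np.float64(628.1),np.float64(-570.7),51.9],[0,0,-38.1],0.55],[[np.float64(665.1),np.float64(-604.3),55.0],[0,0,-40.3],0.55],[[np.float64(665.1),np.float64(-604.3),55.0],[0,0,-40.3],0.55],[[np.float64(665.1),np.float64(-604.3),55.0],[0,0,-40.3],0.55]]
```

Emit:
play_rows:
  increments:
    - [[665,-604,55],[0,0,-40.3],0.55]
    - [[665,-604,55],[0,0,-40.3],0.55]
    - [[665,-604,55],[0,0,-40.3],0.55]
    - [[665,-604,55],[0,0,-40.3],0.55]
    - [[665,-604,55],[0,0,-40.3],0.55]
    - [[665,-604,55],[0,0,-40.3],0.55]
    - [[665,-604,55],[0,0,-40.3],0.55]
    - [[665,-604,55],[0,0,-40.3],0.55]
    - [[665,-604,55],[0,0,-40.3],0.55]
    - [[665,-604,55],[0,0,-40.3],0.55]
    - [[665,-604,55],[0,0,-40.3],0.55]
    - [[665,-604,55],[0,0,-40.3],0.55]
    - [[665,-604,55],[0,0,-40.3],0.55]
    - [[665,-604,55],[0,0,-40.3],0.55]
    - [[665,-604,55],[0,0,-40.3],0.55]
    - [[665,-604,55],[0,0,-40.3],0.55]
    - [[665,-604,55],[0,0,-40.3],0.55]
    - [[665,-604,55],[0,0,-40.3],0.55]
    - [[665,-604,55],[0,0,-40.3],0.55]
    - [[665,-604,55],[0,0,-40.3],0.55]

```text
time: 2.1
ee_pos: [0.5712, 0.3448, 0.1576]
tcp_rot: [-179.9, 0.2, 66.8]
wrist_force: [0.1, 0.6, 0.7]
opening: 0.0385
grasp_force: 0.0
```

```bash
sed -i 's/round(c\*dx+s\*dy,1),round(s\*dx-c\*dy,1)/float(round(c*dx+s*dy,1)),float(round(s*dx-c*dy,1))/' plan.py; python3 plan.py -,-,33,-,0.55,5
```

```text
[[[0.0,0.0,25.4],[0,0,0.0],0.55],[[0.0,0.0,50.8],[0,0,0.0],0.55],[[0.0,0.0,76.2],[0,0,0.0],0.55],[[0.0,0.0,101.6],[0,0,0.0],0.55],[[0.0,0.0,127.0],[0,0,0.0],0.55]]
```

Emit:
play_rows:
  increments:
    - [[0,0,40],[0,0,0],0.55]
    - [[0,0,80],[0,0,0],0.55]
    - [[0,0,105],[0,0,0],0.55]
    - [[0,0,120],[0,0,0],0.55]
    - [[0,0,127],[0,0,0],0.55]
    - [[0,0,127],[0,0,0],0.55]
    - [[0,0,127],[0,0,0],0.55]

```text
time: 2.8
ee_pos: [0.5724, 0.3442, 0.0347]
tcp_rot: [179.9, -0.1, 66.7]
wrist_force: [-0.2, -0.4, 0.3]
opening: 0.0381
grasp_force: 0.0
```

Run:
```python
from h import *
im,d,W=cloud("side"); cv2.imwrite("pics/s1.png",cv2.resize(im[270:400,150:410,::-1],None,fx=3,fy=3)); print(telemetry.get_obs()["ee_pos"],telemetry.get_obs()["wrist_force"])
```

```text
[0.57244708 0.34442304 0.03474177] [ 0.20129683  0.52955308 -0.15183921]
```

View pics/s1.png

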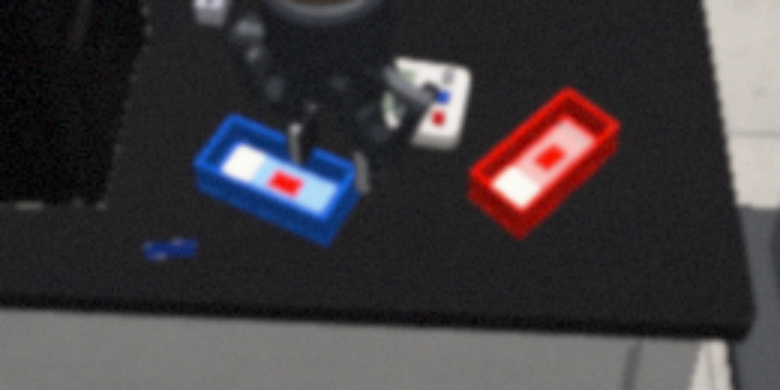

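The crop shows the inner finger at (298,140) and the outer one at (360,180). Both look too near the timer-side wall, so I'll check numerically.

```bash
cat >> h.py <<'E'
def proj(name,p):
    c=calibration(name); f=210/np.tan(np.radians(c["vertical_fov"])/2)
    K=np.array([[f,0,c["cx"]],[0,f,c["cy"]],[0,0,1]])
    return cv2.projectPoints(np.array(p,float),np.array(c["rvec"],float),np.array(c["tvec"],float),K,None)[0][:,0]
E
python3 - <<'E'
from h import *
a=np.array([.918,-.396,0]);t=np.array([.5724,.3442,.018])
print((proj("side",[t,t+.02*a,t-.02*a])-[150,270])*3)
im,d,W=cloud("side"); np.savez("s1.npz",im=im,W=W)
for cx,cy in((298,145),(298,155),(360,180),(360,187)):
    v,u=270+cy//3,150+cx//3; print(np.round(W[v,u]*1000),im[v,u])
x,y,z=W[...,0],W[...,1],W[...,2]
m=seg(im,W,(.5,.72,.25,.42),(.015,.05))["blue"];print(rect(W,m))
E
```

```text
[[338.52311754 197.42508342]
 [311.97868644 186.12729846]
 [365.50505166 208.90907749]]
[596. 348.  76.] [62 59 63]
[596. 348.  68.] [67 68 71]
[555. 364.  64.] [ 99  99 102]
[555. 366.  60.] [ 96  97 104]
(array([590. , 289.9]), array([153.1, 104.8]), 56.0, 541, np.float64(24.1))
```

Run:
```python
from h import *
D=np.load("s1.npz");im,W=D["im"],D["W"]
for u in (247,248,249,250,251,269,270,271,272):
    print(u,[(v,*np.round(W[v,u]*1000).astype(int),*im[v,u]) for v in range(306,342,3)])
c=W-np.array([.5724,.3442,0]);a=np.array([.918,-.396]);n=np.array([.396,.918])
A=c[...,:2]@a*1000;N=c[...,:2]@n*1000;z=W[...,2]*1000
m=(abs(A)<50)&(abs(N)<25)&(z>32)&(z<110)
for lo in range(32,110,8):
    k=m&(z>=lo)&(z<lo+8)
    if k.any(): print(lo,k.sum(),np.percentile(A[k],[0,25,50,75,100]).round(),np.percentile(N[k],[0,50,100]).round())
```

```text
247 [(306, np.int64(597), np.int64(352), np.int64(116), np.uint8(27), np.uint8(26), np.uint8(33)), (309, np.int64(598), np.int64(349), np.int64(104), np.uint8(32), np.uint8(30), np.uint8(34)), (312, np.int64(599), np.int64(347), np.int64(92), np.uint8(121), np.uint8(124), np.uint8(128)), (315, np.int64(599), np.int64(347), np.int64(84), np.uint8(93), np.uint8(95), np.uint8(98)), (318, np.int64(600), np.int64(346), np.int64(74), np.uint8(86), np.uint8(85), np.uint8(88)), (321, np.int64(600), np.int64(346), np.int64(65), np.uint8(72), np.uint8(80), np.uint8(100)), (324, np.int64(-9223372036854775808), np.int64(-9223372036854775808), np.int64(-9223372036854775808), np.uint8(74), np.uint8(105), np.uint8(170)), (327, np.int64(607), np.int64(319), np.int64(11), np.uint8(181), np.uint8(194), np.uint8(236)), (330, np.int64(607), np.int64(326), np.int64(9), np.uint8(245), np.uint8(52), np.uint8(62)), (333, np.int64(605), np.int64(335), np.int64(12), np.uint8(244), np.uint8(48), np.uint8(55)), (336, np.int64(604), np.int64(342), np.int64(13), np.uint8(155), np.uint8(158), np.uint8(223)), (339,
[... 8881 characters left out ...]
int64(362), np.int64(52), np.uint8(75), np.uint8(77), np.uint8(78)), (336, np.int64(556), np.int64(331), np.int64(0), np.uint8(35), np.uint8(38), np.uint8(41)), (339, np.int64(556), np.int64(336), np.int64(-2), np.uint8(31), np.uint8(29), np.uint8(31))]
48 9 [-26.  19.  19.  19.  24.] [-7.  4. 12.]
56 44 [-33. -25.  19.  19.  31.] [-7.  8. 13.]
64 63 [-34. -28. -20.  19.  32.] [-8.  9. 14.]
72 56 [-33. -26.  19.  20.  31.] [-8.  9. 14.]
80 49 [-35. -26.  19.  20.  30.] [-10.   9.  14.]
88 50 [-34. -23.  20.  21.  39.] [-9.  8. 15.]
96 101 [-49. -31. -22.  26.  48.] [-10.  12.  16.]
104 140 [-50. -33. -21.  40.  50.] [-10.   7.  15.]<stdin>:4: RuntimeWarning: invalid value encountered in cast
```

```bash
cat >> h.py <<'E'
def grip(name,x,y,axis):
    im,d,W=cloud(name); a=np.array([np.cos(np.radians(axis)),np.sin(np.radians(axis))]); n=np.array([-a[1],a[0]])
    c=W[...,:2]-np.array([x,y])/1000; A=c@a*1000; N=c@n*1000; z=W[...,2]*1000
    for lab,k in (("inner",(A>5)&(A<35)),("outer",(A<-5)&(A>-35))):
        m=k&(abs(N)<20)&(z>30)&(z<90); 
        if m.any(): print(name,lab,"zmin pcts",np.percentile(z[m],[0,3,10]).round(),"A",np.percentile(A[m],[5,50,95]).round(),"N",np.percentile(N[m],[5,50,95]).round())
    return im,W
E
python3 - <<'E'
from h import *
o=telemetry.get_obs(); print(o["ee_pos"],o["q"].round(2),o["time"])
for n in("side","top"): grip(n,572.4,344.2,-23.3)
E
```

```text
[0.57240566 0.34442364 0.03457307] [ 31.04  21.18   9.32  77.99   0.   144.34] 2.9
side inner zmin pcts [51. 56. 58.] A [18. 19. 30.] N [-7.  8. 13.]
side outer zmin pcts [54. 57. 59.] A [-33. -27. -20.] N [ 0.  9. 13.]
top inner zmin pcts [53. 54. 56.] A [22. 25. 33.] N [-13. -11.  -5.]
top outer zmin pcts [60. 60. 61.] A [-24. -21. -18.] N [-13. -12.  -9.]
```

Emit:
play_rows:
  increments:
    - [[0,0,5],[0,0,0],0.55]
    - [[0,0,10],[0,0,0],0.55]
    - [[0,0,10],[0,0,0],0.55]

```text
time: 3.3
ee_pos: [0.5711, 0.3438, 0.0215]
tcp_rot: [-179.9, 0.1, 66.7]
wrist_force: [0.5, -0.9, 0.2]
opening: 0.0386
grasp_force: 0.0
```

Run:
```python
from h import *
o=telemetry.get_obs(); print(o["ee_pos"],o["wrist_force"],o["time"])
for n in("side","top"): im,W=grip(n,572.4,344.2,-23.3)
im,d,W=cloud("side")
cv2.imwrite("pics/s2.png",cv2.resize(im[280:360,200:300,::-1],None,fx=7,fy=7,interpolation=cv2.INTER_CUBIC))
```

```text
[0.57110823 0.34380252 0.02153543] [ 0.53560332 -0.85329292  0.22377968] 3.3
side inner zmin pcts [31. 41. 46.] A [17. 19. 30.] N [-8.  7. 13.]
side outer zmin pcts [39. 44. 49.] A [-35. -28. -22.] N [-3.  9. 13.]
top inner zmin pcts [47. 47. 49.] A [21. 27. 34.] N [-15. -13.  -8.]
top outer zmin pcts [45. 46. 48.] A [-24. -21. -18.] N [-14. -13. -11.]
```

View pics/s2.png

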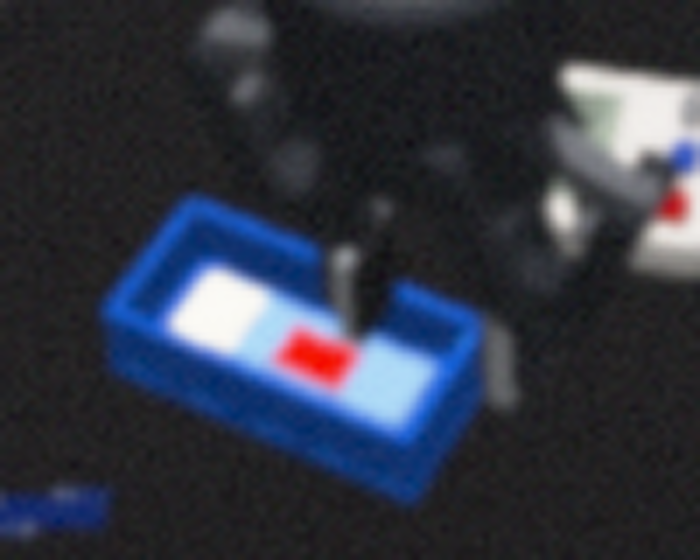

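The tips are clearly above the slide: inner tip at (355,330), outer at (500,400), about 30 mm above the desk. They sit higher than the pose readout implies, so I go lower and then close.

Emit:
play_rows:
  increments:
    - [[0,0,5],[0,0,0],0.55]
    - [[0,0,10],[0,0,0],0.55]
    - [[0,0,10],[0,0,0],0.8]
    - [[0,0,10],[0,0,0],1]
    - [[0,0,10],[0,0,0],1]
    - [[0,0,10],[0,0,0],1]
    - [[0,0,10],[0,0,0],1]
  grip_force: 30

```text
time: 4.15
ee_pos: [0.5717, 0.3441, 0.013]
tcp_rot: [180.0, -0.0, 66.7]
wrist_force: [-0.6, -0.0, 0.4]
opening: 0.0001
grasp_force: 0.0
```

Run:
```python
from h import *
o=telemetry.get_obs(); print(o["ee_pos"],o["wrist_force"],o["opening"],o["time"])
im,d,W=cloud("side")
m=seg(im,W,(.55,.72,.29,.42),(.015,.05))["blue"];print(rect(W,m))
cv2.imwrite("pics/s3.png",cv2.resize(im[280:360,200:300,::-1],None,fx=6,fy=6,interpolation=cv2.INTER_CUBIC))
```

```text
[0.57172061 0.34412408 0.01300456] [-0.64599098 -0.02416744  0.40486711] 5.0820723768279546e-05 4.15
(array([610.9, 329.4]), array([111.2,  47.7]), -23.9, 446, np.float64(23.6))
```

View pics/s3.png

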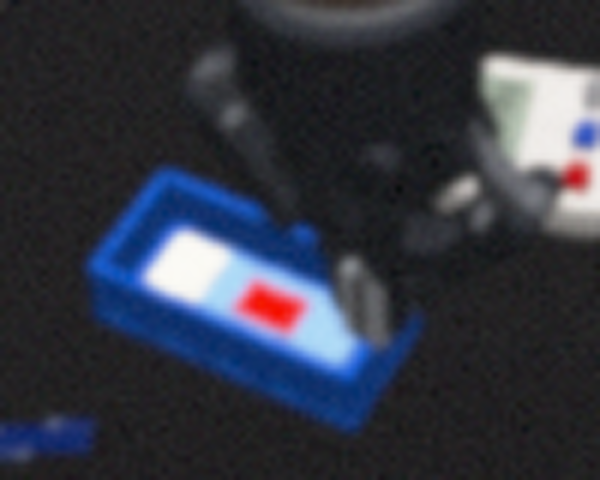

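The fingers shut at (372,345), just above the end wall, so the real tips are about 30 mm up. I'll reopen and go lower, guarded by the force reading.

Emit:
play_rows:
  increments:
    - [[0,0,-8],[0,0,0],0.55]
    - [[0,0,-8],[0,0,0],0.55]
    - [[0,0,-4],[0,0,0],0.55]
    - [[0,0,2],[0,0,0],0.55]
    - [[0,0,6],[0,0,0],0.55]
    - [[0,0,10],[0,0,0],0.55]
    - [[0,0,12],[0,0,0],0.55]
    - [[0,0,12],[0,0,0],0.55]

```text
time: 5.0
ee_pos: [0.5714, 0.3439, 0.0002]
tcp_rot: [-180.0, 0.0, 66.7]
wrist_force: [0.2, 0.2, -0.2]
opening: 0.0384
grasp_force: 0.0
```

Run:
```python
from h import *
o=telemetry.get_obs(); print(o["ee_pos"],o["wrist_force"],o["opening"],o["time"])
im,d,W=cloud("side")
cv2.imwrite("pics/s4.png",cv2.resize(im[280:360,200:300,::-1],None,fx=6,fy=6,interpolation=cv2.INTER_CUBIC))
# outer finger lowest z (outside the tray)
a=np.array([.918,-.396]);n=np.array([.396,.918]);c=W[...,:2]*1000-[572,344];A=c@a;N=c@n;z=W[...,2]*1000
m=(A<-8)&(A>-36)&(abs(N-2)<16)&(z>7)&(z<70);print(np.sort(z[m].round())[:14])
```

```text
[5.71397927e-01 3.43922831e-01 1.93948401e-04] [ 0.2193527   0.17584431 -0.22784716] 0.038362088467925735 5.0
[19. 22. 23. 23. 23. 23. 23. 23. 24. 25. 25. 26. 26. 28.]
```

View pics/s4.png

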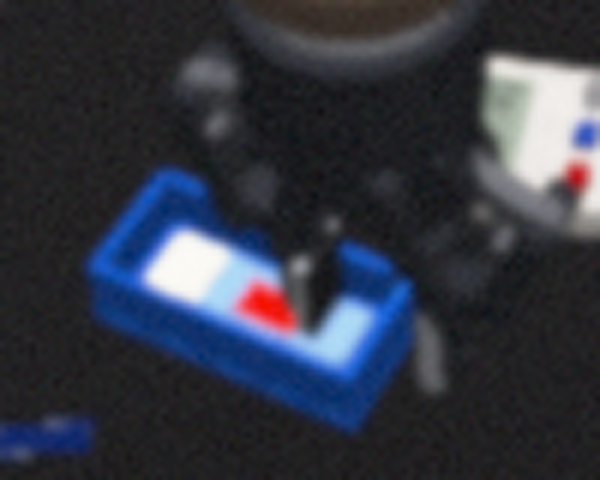

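The outer tip is now at (432,390), about 20 mm above the desk, and the inner tip is inside the tray at (312,330) with no contact force. Closing now.

Emit:
play_rows:
  increments:
    - [[0,0,0],[0,0,0],0.8]
    - [[0,0,0],[0,0,0],1]
    - [[0,0,0],[0,0,0],1]
    - [[0,0,0],[0,0,0],1]
    - [[0,0,0],[0,0,0],1]
  grip_force: 30

```text
time: 5.55
ee_pos: [0.5718, 0.3441, 0.0011]
tcp_rot: [180.0, -0.0, 66.7]
wrist_force: [0.0, -0.4, 2.8]
opening: 0.0028
grasp_force: 32.3
```

```bash
echo '[572,344,1,66.7,1]' > state.json
python3 plan.py 602,300,1,86.4,1,6 595,255,-,-,-,4 588,222,-,-,-,3 576,205,-,-,-,2 568,180,-,-,-,2 -,-,-,-,-,1
```

```text
[[[-4.8,7.5,0.0],[0,0,-3.3],1.0],[[-9.5,15.0,0.0],[0,0,-6.6],1.0],[[-14.3,22.5,0.0],[0,0,-9.9],1.0],[[-19.0,30.0,0.0],[0,0,-13.1],1.0],[[-23.8,37.5,0.0],[0,0,-16.4],1.0],[[-28.5,45.0,0.0],[0,0,-19.7],1.0],[[-39.6,47.8,0.0],[0,0,-19.7],1.0],[[-50.6,50.6,0.0],[0,0,-19.7],1.0],[[-61.6,53.5,0.0],[0,0,-19.7],1.0],[[-72.6,56.3,0.0],[0,0,-19.7],1.0],[[-83.7,58.5,0.0],[0,0,-19.7],1.0],[[-94.7,60.7,0.0],[0,0,-19.7],1.0],[[-105.7,63.0,0.0],[0,0,-19.7],1.0],[[-115.9,60.8,0.0],[0,0,-19.7],1.0],[[-126.1,58.7,0.0],[0,0,-19.7],1.0],[[-139.1,59.9,0.0],[0,0,-19.7],1.0],[[-152.2,61.2,0.0],[0,0,-19.7],1.0],[[-152.2,61.2,0.0],[0,0,-19.7],1.0]]
```

Emit:
play_rows:
  increments:
    - [[-4.8,7.5,0],[0,0,-3.3],1]
    - [[-9.5,15,0],[0,0,-6.6],1]
    - [[-14.3,22.5,0],[0,0,-9.9],1]
    - [[-19,30,0],[0,0,-13.1],1]
    - [[-23.8,37.5,0],[0,0,-16.4],1]
    - [[-28.5,45,0],[0,0,-19.7],1]
    - [[-39.6,47.8,0],[0,0,-19.7],1]
    - [[-50.6,50.6,0],[0,0,-19.7],1]
    - [[-61.6,53.5,0],[0,0,-19.7],1]
    - [[-72.6,56.3,0],[0,0,-19.7],1]
    - [[-83.7,58.5,0],[0,0,-19.7],1]
    - [[-94.7,60.7,0],[0,0,-19.7],1]
    - [[-105.7,63,0],[0,0,-19.7],1]
    - [[-115.9,60.8,0],[0,0,-19.7],1]
    - [[-126.1,58.7,0],[0,0,-19.7],1]
    - [[-139.1,59.9,0],[0,0,-19.7],1]
    - [[-152.2,61.2,0],[0,0,-19.7],1]
    - [[-152.2,61.2,0],[0,0,-19.7],1]

```text
time: 7.35
ee_pos: [0.5669, 0.178, 0.0011]
tcp_rot: [-180.0, 0.1, 86.3]
wrist_force: [-1.5, -5.1, 8.6]
opening: 0.003
grasp_force: 33.1
```

Run:
```python
from h import *
o=telemetry.get_obs(); print(o["ee_pos"],o["wrist_force"],o["opening"],o["time"])
for n in("side","top"):
    im,d,W=cloud(n); np.savez(n+"5.npz",im=im,W=W)
    m=seg(im,W,(.53,.7,.1,.3),(.015,.04))["blue"];print(n,rect(W,m))
    z=W[...,2];m=(W[...,0]>.47)&(W[...,0]<.575)&(W[...,1]>.21)&(W[...,1]<.3)&(z>.012)&(z<.022);print("timer",rect(W,m))
    if n=="side": cv2.imwrite("pics/s5.png",cv2.resize(im[200:360,150:350,::-1],None,fx=3,fy=3))
```

```text
[0.56686591 0.17796149 0.00108598] [-1.46881167 -5.12478073  8.55671073] 0.0029772033296378434 7.35
side (array([638.7, 169.5]), array([157.1,  75. ]), -30.1, 409, np.float64(23.3))
timer (array([525.6, 253.3]), array([65.2, 64.1]), -8.3, 703, np.float64(15.8))
top (array([617.8, 151.5]), array([102.6,  25.1]), 10.0, 78, np.float64(27.9))
timer (array([0., 0.]), array([0., 0.]), 0.0, 0, np.float64(nan))
  return np.nanmean(a, axis, out=out, keepdims=keepdims)
```

View pics/s5.png

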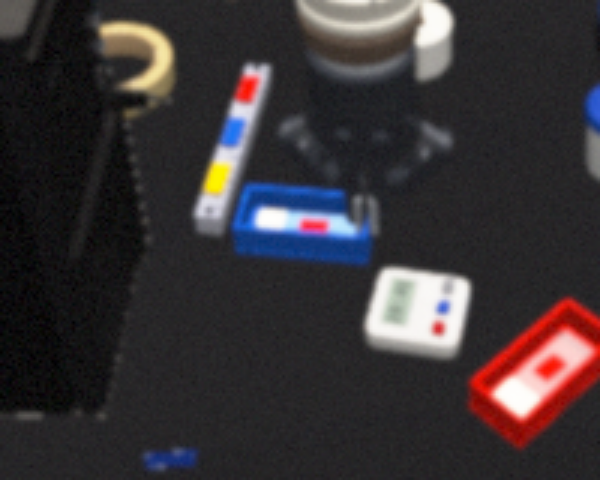

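The tray came along with the end wall held, at (300,222). The timer at (420,310) has not moved and the slide is inside.

```bash
cat >> h.py <<'E'
def tray(name,col,box,D=None):
    im,W=(D["im"],D["W"]) if D is not None else cloud(name)[::2]
    m=seg(im,W,box,(.012,.045))[col]
    k,l,st,_=cv2.connectedComponentsWithStats(m.astype(np.uint8)); m=l==1+st[1:,4].argmax()
    print(name,col,rect(W,m))
E
python3 - <<'E'
from h import *
tray("side","blue",(.53,.673,.1,.3),np.load("side5.npz"))
tray("top","blue",(.53,.673,.1,.3),np.load("top5.npz"))
E
python3 plan.py 566,140,1,-,1,3 567,93,-,-,-,5 -,-,-,-,-,1
```

```text
side blue (array([615.1, 177.1]), array([100. ,  49.3]), -3.4, 472, np.float64(21.9))
top blue (array([627.8, 151.1]), array([84.5, 24.8]), 13.5, 78, np.float64(27.6))
[[[-13.3,0.2,0.0],[0,0,0.0],1.0],[[-26.7,0.3,0.0],[0,0,0.0],1.0],[[-40.0,0.5,0.0],[0,0,0.0],1.0],[[-49.4,1.3,0.0],[0,0,0.0],1.0],[[-58.8,2.1,0.0],[0,0,0.0],1.0],[[-68.2,2.9,0.0],[0,0,0.0],1.0],[[-77.5,3.7,0.0],[0,0,0.0],1.0],[[-86.9,4.5,0.0],[0,0,0.0],1.0],[[-86.9,4.5,0.0],[0,0,0.0],1.0]]
```

Emit:
play_rows:
  increments:
    - [[-13.3,0.2,0],[0,0,0],1]
    - [[-26.7,0.3,0],[0,0,0],1]
    - [[-40,0.5,0],[0,0,0],1]
    - [[-52,1.5,0],[0,0,0],1]
    - [[-64,2.5,0],[0,0,0],1]
    - [[-76,3.5,0],[0,0,0],1]
    - [[-85.4,4.5,0],[0,0,0],1]
    - [[-85.4,4.5,0],[0,0,0],1]
    - [[-85.4,4.5,0],[0,0,0],1]

```text
time: 8.35
ee_pos: [0.5664, 0.0929, 0.0011]
tcp_rot: [180.0, 0.1, 86.3]
wrist_force: [-0.5, -4.2, 7.6]
opening: 0.0031
grasp_force: 33.0
```

Run:
```python
from h import *
o=telemetry.get_obs(); print(o["ee_pos"],o["wrist_force"],o["time"])
im,d,W=cloud("side");tray("side","blue",(.53,.672,.05,.2),dict(im=im,W=W))
```

```text
[0.56638216 0.09287072 0.00106936] [-0.46244976 -4.24980183  7.62036761] 8.35
side blue (array([614.5,  92.5]), array([100.5,  49.9]), -2.8, 417, np.float64(21.2))
```

Emit:
play_rows:
  increments:
    - [[-83.4,6,0],[0,0,0.3],1]
    - [[-83.4,9,0],[0,0,0.3],1]
    - [[-83.4,12,0],[0,0,0.3],1]
    - [[-83.4,14,0],[0,0,0.3],1]
    - [[-83.4,15,0],[0,0,0.3],1]
    - [[-83.4,16,0],[0,0,0.3],1]
    - [[-83.4,16,0],[0,0,0.3],1]

```text
time: 9.1
ee_pos: [0.57, 0.0059, 0.0009]
tcp_rot: [-179.3, 0.5, 85.9]
wrist_force: [-36.8, -18.5, 32.3]
opening: 0.0026
grasp_force: 36.1
```

I reused totals from the previous call, so the tray overshot along the rail. I'll back it off first, then check what it touched.

Emit:
play_rows:
  increments:
    - [[0,-5,0],[0,0,0],1]
    - [[0,-10,0],[0,0,0],1]
    - [[4,-12,0],[0,0,-0.3],1]
    - [[14,-12,0],[0,0,-0.3],1]
    - [[26,-12,0],[0,0,-0.3],1]
    - [[38,-12,0],[0,0,-0.3],1]
    - [[50,-12,0],[0,0,-0.3],1]
    - [[62,-12,0],[0,0,-0.3],1]
    - [[74,-12,0],[0,0,-0.3],1]
    - [[83,-12,0],[0,0,-0.3],1]
    - [[83,-12,0],[0,0,-0.3],1]

```text
time: 10.2
ee_pos: [0.5709, 0.0943, 0.001]
tcp_rot: [180.0, 0.0, 86.4]
wrist_force: [0.7, 3.1, 6.8]
opening: 0.0029
grasp_force: 33.0
```

Run:
```python
from h import *
o=telemetry.get_obs(); print(o["ee_pos"],o["wrist_force"],o["time"])
im,d,W=cloud("side");tray("side","blue",(.53,.672,.05,.2),dict(im=im,W=W))
np.savez("side6.npz",im=im,W=W)
x,y,z=W[...,0],W[...,1],W[...,2]
m=(z>.012)&(z<.1)&(x>.3)&(x<.72)&(y>-.42)&(y<.42)
k,l,st,_=cv2.connectedComponentsWithStats(m.astype(np.uint8))
for i in range(1,k):
    if st[i,4]>40: print("obj",*rect(W,l==i))
```

```text
[0.57088206 0.09425014 0.00104006] [0.67753523 3.05219026 6.81560804] 10.2
side blue (array([618.8,  93.6]), array([100.3,  49.6]), -4.0, 415, np.float64(21.7))
obj [ 709.3 -395.8] [22.1 11.8] 16.3 89 76.2
obj [ 367.3 -369.3] [63.7 61.4] 53.4 367 55.3
obj [ 440.7 -228.3] [70.3 67.3] 73.6 405 37.3
obj [ 661.3 -178.7] [45.2 12.8] -78.6 45 23.0
obj [527.  -48.4] [66.1 26. ] -82.7 160 38.9
obj [367.   10.5] [214.   61.2] 86.6 1036 42.7
obj [605.1  94. ] [184.1 177.9] 86.5 1541 26.1
obj [525.3 252.7] [65.4 64.6] -8.1 697 15.8
obj [437.3 304.3] [101.2  47. ] 47.9 656 22.6
```

Emit:
play_rows:
  increments:
    - [[0.5,2,0],[0,0,0],1]
    - [[0.5,4,0],[0,0,0],1]
    - [[0.5,6,0],[0,0,0],1]
    - [[0.5,7,0],[0,0,0],1]
    - [[0.5,8,0],[0,0,0],1]
    - [[0.5,9,0],[0,0,0],1]
    - [[0.5,9,0],[0,0,0],1]

```text
time: 10.95
ee_pos: [0.5759, 0.0936, 0.001]
tcp_rot: [-179.6, 0.0, 86.4]
wrist_force: [-20.5, 1.6, 20.7]
opening: 0.0031
grasp_force: 34.7
```

Emit:
play_rows:
  increments:
    - [[0,-2,0],[0,0,0],1]
    - [[0,-3,0],[0,0,0],0.7]
    - [[0,-3,0],[0,0,0],0.6]
    - [[0,-3,0],[0,0,0],0.6]
    - [[0,-3,-10],[0,0,0],0.6]
    - [[0,-3,-40],[0,0,0],0.6]
    - [[0,-3,-80],[0,0,0],0.55]
    - [[0,-3,-120],[0,0,0],0.55]

```text
time: 11.75
ee_pos: [0.5768, 0.0939, 0.1224]
tcp_rot: [-180.0, 0.0, 86.4]
wrist_force: [0.1, 0.9, 0.9]
opening: 0.0383
grasp_force: 0.0
```

```bash
python3 - <<'E'
from h import *
o=telemetry.get_obs(); print(o["ee_pos"],o["wrist_force"],o["time"])
for n in("side","top"):
    tray(n,"blue",(.53,.672,.05,.2))
    im,d,W=cloud(n);x,y,z=W[...,0],W[...,1],W[...,2]
    m=(z>.012)&(z<.05)&(x>.5)&(x<.595)&(y>-.1)&(y<0); print("roll",rect(W,m))
E
python3 - <<'E'
import numpy as np
c,s=np.cos(np.radians(86.4)),np.sin(np.radians(86.4)); x,y=572.5,94
def t(d): return [c*d[0]+s*d[1],s*d[0]-c*d[1]]
# commanded now ~: 571.6+6, 93.9+.5-.4
print("to red",np.round(t((406-577.6,266.2-94.0)),1))
E
```

```text
[0.57679885 0.09388687 0.1224141 ] [0.10651776 0.93841155 0.86384218] 11.75
side blue (array([623.2,  92.6]), array([98.1, 53.3]), -3.7, 451, np.float64(21.1))
roll (array([545., -43.]), array([69.6, 66.5]), 48.7, 475, np.float64(38.0))
top blue (array([645.1,  66.1]), array([36.1,  4.2]), -4.0, 25, np.float64(24.9))
roll (array([546.2, -50.1]), array([74.1, 65.8]), 6.0, 464, np.float64(40.5))
to red [ 161.1 -182.1]
```

Emit:
play_rows:
  increments:
    - [[80,-90,0],[0,0,-26],0.55]
    - [[161.1,-182.1,0],[0,0,-51.8],0.55]
    - [[161.1,-182.1,0],[0,0,-51.8],0.55]
    - [[161.1,-182.1,0],[0,0,-51.8],0.55]
    - [[161.1,-182.1,0],[0,0,-51.8],0.55]
    - [[161.1,-182.1,0],[0,0,-51.8],0.55]
    - [[161.1,-182.1,0],[0,0,-51.8],0.55]
    - [[161.1,-182.1,0],[0,0,-51.8],0.55]
    - [[161.1,-182.1,0],[0,0,-51.8],0.55]
    - [[161.1,-182.1,0],[0,0,-51.8],0.55]

```text
time: 12.95
ee_pos: [0.406, 0.2656, 0.1205]
tcp_rot: [-180.0, -0.0, 138.0]
wrist_force: [-0.2, -0.9, -0.3]
opening: 0.0386
grasp_force: 0.0
```

Run:
```python
from h import *
o=telemetry.get_obs(); print(o["ee_pos"],o["tcp_rot"],o["time"])
for n in("side","top"):
    D=dict(zip(("im","d","W"),cloud(n))); tray(n,"blue",(.53,.676,.05,.15),D); tray(n,"red",(.35,.5,.22,.4),D)
```

```text
[0.40600688 0.26560544 0.12046671] [-1.79966540e+02 -5.99562304e-03  1.37996157e+02] 12.95
side blue (array([625.2,  93.6]), array([102.3,  51. ]), -2.5, 463, np.float64(21.3))
side red (array([437.6, 304.1]), array([102.2,  48. ]), 48.0, 575, np.float64(23.2))
top blue (array([624.9,  88. ]), array([100.6,  46.6]), -4.3, 192, np.float64(26.4))
top red (array([447.7, 291.4]), array([100.7,  24.9]), 46.5, 110, np.float64(25.7))
```

Emit:
play_rows:
  increments:
    - [[0,0,40],[0,0,0],0.55]
    - [[0,0,80],[0,0,0],0.55]
    - [[0,0,105],[0,0,0],0.55]
    - [[0,0,115],[0,0,0],0.55]
    - [[0,0,120],[0,0,0],0.55]
    - [[0,0,120],[0,0,0],0.55]
    - [[0,0,120],[0,0,0],0.8]
    - [[0,0,120],[0,0,0],1]
    - [[0,0,120],[0,0,0],1]
    - [[0,0,120],[0,0,0],1]
    - [[0,0,120],[0,0,0],1]
  grip_force: 30

```text
time: 14.15
ee_pos: [0.4063, 0.2667, 0.002]
tcp_rot: [179.9, 0.0, 138.2]
wrist_force: [-0.6, -0.8, 6.9]
opening: 0.0028
grasp_force: 32.2
```

```bash
python3 - <<'E'
from h import *
tray("side","red",(.35,.5,.22,.4))
E
echo '[406,266,1,138.2,1]' > state.json
# waypoints for the wall: clear timer low, then forward
python3 plan.py 388,255,1,110,1,5 385,215,-,86.4,-,5 400,180,-,-,-,3 440,150,-,-,-,4 -,-,-,-,-,1
```

```text
side red (array([437.7, 305.4]), array([102.8,  47.7]), 48.6, 522, np.float64(23.1))
[[[1.2,-4.0,0.0],[0,0,5.6],1.0],[[2.4,-8.1,0.0],[0,0,11.3],1.0],[[3.7,-12.1,0.0],[0,0,16.9],1.0],[[4.9,-16.2,0.0],[0,0,22.6],1.0],[[6.1,-20.2,0.0],[0,0,28.2],1.0],[[1.2,-26.6,0.0],[0,0,32.9],1.0],[[-3.7,-32.9,0.0],[0,0,37.6],1.0],[[-8.6,-39.3,0.0],[0,0,42.4],1.0],[[-13.5,-45.7,0.0],[0,0,47.1],1.0],[[-18.3,-52.0,0.0],[0,0,51.8],1.0],[[-29.8,-57.4,0.0],[0,0,51.8],1.0],[[-41.3,-62.7,0.0],[0,0,51.8],1.0],[[-52.8,-68.1,0.0],[0,0,51.8],1.0],[[-65.3,-67.0,0.0],[0,0,51.8],1.0],[[-77.8,-66.0,0.0],[0,0,51.8],1.0],[[-90.2,-64.9,0.0],[0,0,51.8],1.0],[[-102.7,-63.8,0.0],[0,0,51.8],1.0],[[-102.7,-63.8,0.0],[0,0,51.8],1.0]]
```

```bash
echo '[406,266,1,138.2,1]' > state.json
python3 plan.py 376,255,1,110,1,5 372,215,-,86.4,-,5 400,180,-,-,-,4 440,150,-,-,-,4 -,-,-,-,-,1
```

```text
[[[3.0,-5.6,0.0],[0,0,5.6],1.0],[[6.0,-11.3,0.0],[0,0,11.3],1.0],[[9.0,-16.9,0.0],[0,0,16.9],1.0],[[12.0,-22.6,0.0],[0,0,22.6],1.0],[[15.0,-28.2,0.0],[0,0,28.2],1.0],[[10.3,-34.7,0.0],[0,0,32.9],1.0],[[5.6,-41.2,0.0],[0,0,37.6],1.0],[[0.8,-47.7,0.0],[0,0,42.4],1.0],[[-3.9,-54.2,0.0],[0,0,47.1],1.0],[[-8.6,-60.7,0.0],[0,0,51.8],1.0],[[-19.7,-62.5,0.0],[0,0,51.8],1.0],[[-30.7,-64.4,0.0],[0,0,51.8],1.0],[[-41.8,-66.3,0.0],[0,0,51.8],1.0],[[-52.8,-68.1,0.0],[0,0,51.8],1.0],[[-65.3,-67.0,0.0],[0,0,51.8],1.0],[[-77.8,-66.0,0.0],[0,0,51.8],1.0],[[-90.2,-64.9,0.0],[0,0,51.8],1.0],[[-102.7,-63.8,0.0],[0,0,51.8],1.0],[[-102.7,-63.8,0.0],[0,0,51.8],1.0]]
```

Emit:
play_rows:
  increments:
    - [[3,-5.6,0],[0,0,5.6],1]
    - [[6,-11.3,0],[0,0,11.3],1]
    - [[9,-16.9,0],[0,0,16.9],1]
    - [[12,-22.6,0],[0,0,22.6],1]
    - [[15,-28.2,0],[0,0,28.2],1]
    - [[10.3,-34.7,0],[0,0,32.9],1]
    - [[5.6,-41.2,0],[0,0,37.6],1]
    - [[0.8,-47.7,0],[0,0,42.4],1]
    - [[-3.9,-54.2,0],[0,0,47.1],1]
    - [[-8.6,-60.7,0],[0,0,51.8],1]
    - [[-19.7,-62.5,0],[0,0,51.8],1]
    - [[-30.7,-64.4,0],[0,0,51.8],1]
    - [[-41.8,-66.3,0],[0,0,51.8],1]
    - [[-52.8,-68.1,0],[0,0,51.8],1]
    - [[-65.3,-67,0],[0,0,51.8],1]
    - [[-77.8,-66,0],[0,0,51.8],1]
    - [[-90.2,-64.9,0],[0,0,51.8],1]
    - [[-102.7,-63.8,0],[0,0,51.8],1]
    - [[-102.7,-63.8,0],[0,0,51.8],1]

```text
time: 16.1
ee_pos: [0.4415, 0.1498, 0.002]
tcp_rot: [179.8, -0.0, 86.4]
wrist_force: [3.3, -1.1, 5.4]
opening: 0.0027
grasp_force: 32.1
```

```bash
python3 - <<'E'
from h import *
o=telemetry.get_obs(); print(o["ee_pos"],o["wrist_force"],o["time"])
tray("side","red",(.37,.6,.08,.25))
E
cat state.json; python3 plan.py 445,105,1,86.4,1,4 459,46.5,-,-,-,5 -,-,-,-,-,2
```

```text
[0.44150405 0.14983552 0.00201141] [ 3.32841908 -1.13316289  5.37564754] 16.1
side red (array([489.2, 149.9]), array([100.8,  50.2]), -4.1, 500, np.float64(22.5))
[440.0, 150.0, 1.0, 86.4, 1.0][[[-11.1,2.0,0.0],[0,0,0.0],1.0],[[-22.3,3.9,0.0],[0,0,0.0],1.0],[[-33.4,5.9,0.0],[0,0,0.0],1.0],[[-44.6,7.8,0.0],[0,0,0.0],1.0],[[-56.1,11.3,0.0],[0,0,0.0],1.0],[[-67.6,14.9,0.0],[0,0,0.0],1.0],[[-79.1,18.4,0.0],[0,0,0.0],1.0],[[-90.6,21.9,0.0],[0,0,0.0],1.0],[[-102.1,25.5,0.0],[0,0,0.0],1.0],[[-102.1,25.5,0.0],[0,0,0.0],1.0],[[-102.1,25.5,0.0],[0,0,0.0],1.0]]
```

Emit:
play_rows:
  increments:
    - [[-11.1,2,0],[0,0,0],1]
    - [[-22.3,3.9,0],[0,0,0],1]
    - [[-33.4,5.9,0],[0,0,0],1]
    - [[-44.6,7.8,0],[0,0,0],1]
    - [[-56.1,11.3,0],[0,0,0],1]
    - [[-67.6,14.9,0],[0,0,0],1]
    - [[-79.1,18.4,0],[0,0,0],1]
    - [[-90.6,21.9,0],[0,0,0],1]
    - [[-101.8,25.5,0],[0,0,0],1]
    - [[-101.8,25.5,0],[0,0,0],1]
    - [[-101.8,25.5,0],[0,0,0],1]

```text
time: 17.25
ee_pos: [0.4598, 0.0461, 0.002]
tcp_rot: [179.9, 0.1, 86.4]
wrist_force: [1.7, -3.2, 6.0]
opening: 0.0031
grasp_force: 32.2
```

Run:
```python
from h import *
o=telemetry.get_obs(); print(o["ee_pos"],o["wrist_force"],o["time"])
tray("side","red",(.37,.6,.0,.2)); tray("side","blue",(.53,.672,.06,.16))
```

```text
[0.45977736 0.04605261 0.00199016] [ 1.74131964 -3.20824057  6.02159293] 17.25
side red (array([507.6,  47.1]), array([100.6,  51.6]), -3.8, 429, np.float64(21.8))
side blue (array([623.2,  93. ]), array([98.2, 50.2]), -4.0, 446, np.float64(21.2))
```

Emit:
play_rows:
  increments:
    - [[0,8,0],[0,0,0],1]
    - [[0,20,0],[0,0,0],1]
    - [[0,32,0],[0,0,0],1]
    - [[0,44,0],[0,0,0],1]
    - [[0,56,0],[0,0,0],1]
    - [[0,68,0],[0,0,0],1]
    - [[0,80,0],[0,0,0],1]
    - [[0,90,0],[0,0,0],1]
    - [[0,98,0],[0,0,0],1]
    - [[0,104,0],[0,0,0],1]
    - [[0,107,0],[0,0,0],1]
    - [[0,107,0],[0,0,0],1]

```text
time: 18.55
ee_pos: [0.5658, 0.0402, 0.002]
tcp_rot: [180.0, -0.0, 86.4]
wrist_force: [-3.5, -0.2, 8.7]
opening: 0.0029
grasp_force: 32.6
```

Run:
```python
from h import *
o=telemetry.get_obs(); print(o["ee_pos"],o["wrist_force"],o["time"])
tray("side","red",(.53,.67,.0,.065)); tray("side","blue",(.53,.672,.06,.16))
```

```text
[0.56582867 0.04023701 0.00203009] [-3.45250797 -0.23066366  8.65322343] 18.55
side red (array([626.6,  34.6]), array([84.9, 49.6]), 11.1, 203, np.float64(23.4))
side blue (array([623.1,  94.5]), array([97.8, 52.1]), -3.6, 446, np.float64(20.5))
```

Emit:
play_rows:
  increments:
    - [[0,3,0],[0,0,0],1]
    - [[0,6,0],[0,0,0],1]
    - [[0,8,0],[0,0,0],1]
    - [[0,9,0],[0,0,0],1]
    - [[0,10,0],[0,0,0],1]
    - [[0,10,0],[0,0,0],1]

```text
time: 19.25
ee_pos: [0.5724, 0.0398, 0.0019]
tcp_rot: [-179.7, -0.0, 86.4]
wrist_force: [-20.6, 1.6, 19.5]
opening: 0.003
grasp_force: 34.0
```

Emit:
play_rows:
  increments:
    - [[0,-2,0],[0,0,0],1]
    - [[0,-3,0],[0,0,0],0.7]
    - [[0,-3,0],[0,0,0],0.6]
    - [[0,-3,0],[0,0,0],0.6]
    - [[0,-3,-10],[0,0,0],0.6]
    - [[0,-3,-40],[0,0,0],0.6]
    - [[0,-3,-80],[0,0,0],0.55]
    - [[0,-3,-120],[0,0,0],0.55]
    - [[-40,0,-120],[0,0,-5],0.55]
    - [[-90,5,-120],[0,0,-12],0.55]
    - [[-140,10,-120],[0,0,-19],0.55]
    - [[-190,15,-120],[0,0,-26],0.55]
    - [[-240,18,-120],[0,0,-34.2],0.55]
    - [[-265.7,18.6,-120],[0,0,-34.2],0.55]
    - [[-265.7,18.6,-120],[0,0,-34.2],0.55]

```text
time: 20.75
ee_pos: [0.5768, -0.2302, 0.1209]
tcp_rot: [-180.0, 0.0, 120.4]
wrist_force: [-0.2, 0.4, -0.4]
opening: 0.0384
grasp_force: 0.0
```

Run:
```python
from h import *
o=telemetry.get_obs(); print(o["ee_pos"],o["tcp_rot"],o["time"])
for n in("side","top"):
    D=dict(zip(("im","d","W"),cloud(n))); tray(n,"blue",(.53,.673,.06,.15),D); tray(n,"red",(.53,.668,0,.065),D)
```

```text
[ 0.57683998 -0.23018358  0.12094306] [-1.79979543e+02  2.84368401e-02  1.20371518e+02] 20.75
side blue (array([622.9,  93.4]), array([98.4, 49.8]), -4.2, 439, np.float64(21.0))
side red (array([619. ,  39.6]), array([97.5, 50.3]), -2.2, 286, np.float64(23.3))
top blue (array([624.4,  88.2]), array([99. , 46.4]), -3.7, 189, np.float64(26.6))
top red (array([619.7,  35.7]), array([96.3, 46.2]), -3.3, 144, np.float64(27.7))
```

Emit:
play_rows:
  increments:
    - [[2,2.4,40],[0,0,0],0.55]
    - [[2,2.4,80],[0,0,0],0.55]
    - [[2,2.4,105],[0,0,0],0.55]
    - [[2,2.4,115],[0,0,0],0.55]
    - [[2,2.4,120],[0,0,0],0.55]
    - [[2,2.4,120],[0,0,0],0.55]
    - [[2,2.4,120],[0,0,0],0.8]
    - [[2,2.4,120],[0,0,0],1]
    - [[2,2.4,120],[0,0,0],1]
    - [[2,2.4,120],[0,0,0],1]
    - [[2,2.4,120],[0,0,0],1]
  grip_force: 30

```text
time: 21.95
ee_pos: [0.579, -0.224, 0.0022]
tcp_rot: [179.9, 0.1, 120.6]
wrist_force: [-1.3, 0.4, 5.9]
opening: 0.0026
grasp_force: 32.1
```

```bash
echo '[579,-224,1,120.6,1]' > state.json
python3 plan.py 520,-200,1,150,1,6 484,-178,-,165,-,4 452,-140,-,180,-,4 448,-70,-,-,-,5 -,-,-,-,-,1
python3 plan.py 446,90,-,-,-,12 446,110,-,135,-,8
python3 plan.py 462,154.4,-,86.4,-,8 -,-,-,-,-,2; cat state.json
```

```text
[[[8.4,-6.4,0.0],[0,0,-4.9],1.0],[[16.9,-12.9,0.0],[0,0,-9.8],1.0],[[25.3,-19.3,0.0],[0,0,-14.7],1.0],[[33.8,-25.7,0.0],[0,0,-19.6],1.0],[[42.2,-32.1,0.0],[0,0,-24.5],1.0],[[50.7,-38.6,0.0],[0,0,-29.4],1.0],[[60.0,-43.5,0.0],[0,0,-33.2],1.0],[[69.3,-48.5,0.0],[0,0,-36.9],1.0],[[78.6,-53.4,0.0],[0,0,-40.7],1.0],[[88.0,-58.4,0.0],[0,0,-44.4],1.0],[[100.2,-60.4,0.0],[0,0,-48.2],1.0],[[112.5,-62.5,0.0],[0,0,-51.9],1.0],[[124.7,-64.5,0.0],[0,0,-55.7],1.0],[[137.0,-66.6,0.0],[0,0,-59.4],1.0],[[149.4,-60.1,0.0],[0,0,-59.4],1.0],[[161.9,-53.7,0.0],[0,0,-59.4],1.0],[[174.3,-47.2,0.0],[0,0,-59.4],1.0],[[186.8,-40.8,0.0],[0,0,-59.4],1.0],[[199.2,-34.4,0.0],[0,0,-59.4],1.0],[[199.2,-34.4,0.0],[0,0,-59.4],1.0]]
[[[0.2,13.3,0.0],[0,0,0.0],1.0],[[0.3,26.7,0.0],[0,0,0.0],1.0],[[0.5,40.0,0.0],[0,0,0.0],1.0],[[0.7,53.3,0.0],[0,0,0.0],1.0],[[0.8,66.7,0.0],[0,0,0.0],1.0],[[1.0,80.0,0.0],[0,0,0.0],1.0],[[1.2,93.3,0.0],[0,0,0.0],1.0],[[1.3,106.7,0.0],[0,0,0.0],1.0],[[1.5,120.0,0.0],[0,0,0.0],1.0],[[1.7,133.3,0.0],[0,0,0.0],1.0],[[1.8,146.7,0.0],[0,0,0.0],1.0],[[2.0,160.0,0.0],[0,0,0.0],1.0],[[2.0,162.5,0.0],[0,0,5.6],1.0],[[2.0,165.0,0.0],[0,0,11.2],1.0],[[2.0,167.5,0.0],[0,0,16.9],1.0],[[2.0,170.0,0.0],[0,0,22.5],1.0],[[2.0,172.5,0.0],[0,0,28.1],1.0],[[2.0,175.0,0.0],[0,0,33.8],1.0],[[2.0,177.5,0.0],[0,0,39.4],1.0],[[2.0,180.0,0.0],[0,0,45.0],1.0]]
[[[2.5,5.3,0.0],[0,0,6.1],1.0],[[5.0,10.7,0.0],[0,0,12.2],1.0],[[7.5,16.0,0.0],[0,0,18.2],1.0],[[10.0,21.4,0.0],[0,0,24.3],1.0],[[12.6,26.7,0.0],[0,0,30.4],1.0],[[15.1,32.0,0.0],[0,0,36.4],1.0],[[17.6,37.4,0.0],[0,0,42.5],1.0],[[20.1,42.7,0.0],[0,0,48.6],1.0],[[20.1,42.7,0.0],[0,0,48.6],1.0],[[20.1,42.7,0.0],[0,0,48.6],1.0]]
[462.0, 154.4, 1.0, 86.4, 1.0]
```

Emit:
play_rows:
  increments:
    - [[8.4,-6.4,0],[0,0,-4.9],1]
    - [[16.9,-12.9,0],[0,0,-9.8],1]
    - [[25.3,-19.3,0],[0,0,-14.7],1]
    - [[33.8,-25.7,0],[0,0,-19.6],1]
    - [[42.2,-32.1,0],[0,0,-24.5],1]
    - [[50.7,-38.6,0],[0,0,-29.4],1]
    - [[60,-43.5,0],[0,0,-33.2],1]
    - [[69.3,-48.5,0],[0,0,-36.9],1]
    - [[78.6,-53.4,0],[0,0,-40.7],1]
    - [[88,-58.4,0],[0,0,-44.4],1]
    - [[100.2,-60.4,0],[0,0,-48.2],1]
    - [[112.5,-62.5,0],[0,0,-51.9],1]
    - [[124.7,-64.5,0],[0,0,-55.7],1]
    - [[137,-66.6,0],[0,0,-59.4],1]
    - [[149.4,-60.1,0],[0,0,-59.4],1]
    - [[161.9,-53.7,0],[0,0,-59.4],1]
    - [[174.3,-47.2,0],[0,0,-59.4],1]
    - [[186.8,-40.8,0],[0,0,-59.4],1]
    - [[199.2,-34.4,0],[0,0,-59.4],1]
    - [[199.2,-34.4,0],[0,0,-59.4],1]

```text
time: 23.95
ee_pos: [0.4483, -0.0686, 0.0021]
tcp_rot: [180.0, 0.1, -180.0]
wrist_force: [0.1, 4.7, 6.8]
opening: 0.0029
grasp_force: 32.3
```

Run:
```python
from h import *
o=telemetry.get_obs(); print(o["ee_pos"],o["tcp_rot"],o["wrist_force"],o["time"])
D=dict(zip(("im","d","W"),cloud("side"))); tray("side","yellow",(.4,.51,-.15,.08),D)
W=D["W"];x,y,z=W[...,0],W[...,1],W[...,2]
for b in((.5,.6,-.1,0),(.39,.5,-.29,-.18)): print("roll",rect(W,(z>.012)&(z<.05)&(x>b[0])&(x<b[1])&(y>b[2])&(y<b[3])))
```

```text
[ 0.44825256 -0.06856279  0.00214073] [ 1.79972615e+02  1.44221508e-01 -1.79955565e+02] [0.07986448 4.72802311 6.7841144 ] 23.95
side yellow (array([450.2, -17.2]), array([103.3,  44.4]), -89.8, 206, np.float64(23.3))
roll (array([548.1, -43.7]), array([72.3, 66.6]), -87.4, 527, np.float64(38.4))
roll (array([ 440.3, -211.8]), array([66., 22.]), 0.6, 40, np.float64(22.1))
```

Tray yellow is following and both rolls appear in place.

Emit:
play_rows:
  increments:
    - [[0.2,13.3,0],[0,0,0],1]
    - [[0.3,26.7,0],[0,0,0],1]
    - [[0.5,40,0],[0,0,0],1]
    - [[0.7,53.3,0],[0,0,0],1]
    - [[0.8,66.7,0],[0,0,0],1]
    - [[1,80,0],[0,0,0],1]
    - [[1.2,93.3,0],[0,0,0],1]
    - [[1.3,106.7,0],[0,0,0],1]
    - [[1.5,120,0],[0,0,0],1]
    - [[1.7,133.3,0],[0,0,0],1]
    - [[1.8,146.7,0],[0,0,0],1]
    - [[2,160,0],[0,0,0],1]
    - [[2,162.5,0],[0,0,5.6],1]
    - [[2,165,0],[0,0,11.2],1]
    - [[2,167.5,0],[0,0,16.9],1]
    - [[2,170,0],[0,0,22.5],1]
    - [[2,172.5,0],[0,0,28.1],1]
    - [[2,175,0],[0,0,33.8],1]
    - [[2,177.5,0],[0,0,39.4],1]
    - [[2,180,0],[0,0,45],1]

```text
time: 26.0
ee_pos: [0.446, 0.1104, 0.0022]
tcp_rot: [179.9, 0.1, 134.7]
wrist_force: [-2.1, -1.4, 8.9]
opening: 0.0026
grasp_force: 32.5
```

Emit:
play_rows:
  increments:
    - [[2.5,5.3,0],[0,0,6.1],1]
    - [[5,10.7,0],[0,0,12.2],1]
    - [[7.5,16,0],[0,0,18.2],1]
    - [[10,21.4,0],[0,0,24.3],1]
    - [[12.6,26.7,0],[0,0,30.4],1]
    - [[15.1,32,0],[0,0,36.4],1]
    - [[17.6,37.4,0],[0,0,42.5],1]
    - [[20.1,42.7,0],[0,0,48.6],1]
    - [[20.1,42.7,0],[0,0,48.6],1]
    - [[20.1,42.7,0],[0,0,48.6],1]

```text
time: 27.0
ee_pos: [0.462, 0.1551, 0.0022]
tcp_rot: [179.9, -0.0, 86.4]
wrist_force: [-1.8, 0.4, 7.5]
opening: 0.0032
grasp_force: 32.4
```

Run:
```python
from h import *
o=telemetry.get_obs(); print(o["ee_pos"],o["tcp_rot"],o["wrist_force"],o["time"])
D=dict(zip(("im","d","W"),cloud("side"))); tray("side","yellow",(.42,.6,.08,.25),D)
```

```text
[0.46204524 0.15507568 0.00218529] [ 1.79896593e+02 -4.87975129e-02  8.63701100e+01] [-1.78415468  0.41681512  7.54237001] 27.0
side yellow (array([509.6, 152.6]), array([101.3,  49.8]), -4.1, 497, np.float64(22.3))
```

Emit:
play_rows:
  increments:
    - [[1.4,8,0],[0,0,0],1]
    - [[2.8,20,0],[0,0,0],1]
    - [[2.8,32,0],[0,0,0],1]
    - [[2.8,44,0],[0,0,0],1]
    - [[2.8,56,0],[0,0,0],1]
    - [[2.8,68,0],[0,0,0],1]
    - [[2.8,80,0],[0,0,0],1]
    - [[2.8,92,0],[0,0,0],1]
    - [[2.8,102,0],[0,0,0],1]
    - [[2.8,108,0],[0,0,0],1]
    - [[2.8,111,0],[0,0,0],1]
    - [[2.8,111,0],[0,0,0],1]

```text
time: 28.25
ee_pos: [0.5728, 0.1508, 0.0022]
tcp_rot: [179.9, -0.1, 86.4]
wrist_force: [-2.1, 0.2, 7.8]
opening: 0.0026
grasp_force: 32.4
```

Run:
```python
from h import *
o=telemetry.get_obs(); print(o["ee_pos"],o["tcp_rot"],o["wrist_force"],o["time"])
D=dict(zip(("im","d","W"),cloud("side"))); tray("side","yellow",(.52,.674,.1,.25),D);tray("side","blue",(.53,.672,.06,.15),D)
```

```text
[0.57283249 0.15082671 0.00220272] [ 1.79943763e+02 -5.04320881e-02  8.63771207e+01] [-2.0722049   0.16089794  7.84147713] 28.25
side yellow (array([620.1, 143.6]), array([100.2,  59.7]), -4.6, 482, np.float64(21.7))
side blue (array([644.9,  91.8]), array([55.1, 47.8]), -2.5, 100, np.float64(24.1))
```

Emit:
play_rows:
  increments:
    - [[0,3,0],[0,0,0],1]
    - [[0,6,0],[0,0,0],1]
    - [[0,8,0],[0,0,0],1]
    - [[0,9,0],[0,0,0],1]
    - [[0,10,0],[0,0,0],1]
    - [[0,11,0],[0,0,0],1]
    - [[0,11,0],[0,0,0],1]

```text
time: 29.0
ee_pos: [0.5797, 0.1504, 0.0022]
tcp_rot: [-179.6, -0.0, 86.4]
wrist_force: [-24.0, 0.6, 20.8]
opening: 0.0029
grasp_force: 34.0
```

Emit:
play_rows:
  increments:
    - [[0,-2,0],[0,0,0],1]
    - [[0,-3,0],[0,0,0],0.7]
    - [[0,-3,0],[0,0,0],0.6]
    - [[0,-3,0],[0,0,0],0.6]
    - [[0,-3,-10],[0,0,0],0.6]
    - [[0,-3,-40],[0,0,0],0.6]
    - [[0,-3,-90],[0,0,0],0.55]
    - [[0,-50,-130],[0,0,0],0.55]
    - [[0,-100,-150],[0,0,0],0.55]
    - [[0,-150,-150],[0,0,0],0.55]
    - [[0,-200,-150],[0,0,0],0.55]
    - [[0,-240,-150],[0,0,0],0.55]
    - [[0,-240,-150],[0,0,0],0.55]

```text
time: 30.3
ee_pos: [0.3402, 0.1648, 0.1524]
tcp_rot: [179.9, -0.1, 86.5]
wrist_force: [1.4, 0.3, 0.2]
opening: 0.0383
grasp_force: 0.0
```

Run:
```python
from h import *
o=telemetry.get_obs(); print(o["ee_pos"],o["wrist_force"],o["time"])
for n in("side","top"):
    D=dict(zip(("im","d","W"),cloud(n))); W=D["W"];im=D["im"]
    if n=="top": cv2.imwrite("pics/t9.png",cv2.resize(im[90:290,120:380,::-1],None,fx=3,fy=3,interpolation=cv2.INTER_CUBIC))
    e=np.array([.998,-.063]);nn=np.array([.063,.998]); R0=np.array([683.5,89.8+.4]) if n=="side" else np.array([685.3,83.8])
    c=W[...,:2]*1000-R0; A=c@e;N=c@nn;z=W[...,2]*1000
    sg=seg(im,W,(.5,.72,0,.2),(.012,.045))
    for col,b in(("yellow",54),("blue",0),("red",-54)):
        m=sg[col]&(A<-13)&(abs(N-b)<35); p=np.stack([A[m],N[m]-b],1).astype(np.float32); r=cv2.minAreaRect(p)
        mt=sg[col]&(A>-9)&(abs(N-b)<25)
        print(n,col,"A",np.percentile(A[m],[1,99]).round(1),"N",np.percentile(N[m]-b,[1,99]).round(1),"mid",round(r[0][1],1),np.round(r[1],1),round(r[2],1),"tagN",round(float((N[mt]-b).mean()),1))
```

```text
[0.34015358 0.16475541 0.15237718] [1.36194177 0.34313947 0.22329542] 30.3
side yellow A [-109.4  -13.3] N [-24.4  24.4] mid -4.4 [59.2 97.2] 87.9 tagN -0.8
side blue A [-109.4  -13.2] N [-24.5  22.7] mid -0.8 [96.5 48.2] 0.6 tagN -0.1
side red A [-109.5  -13.3] N [-24.2  24.3] mid -0.2 [96.5 50.7] 0.7 tagN -0.1
top yellow A [-110.1  -13.2] N [-21.8  24.7] mid 1.5 [97.4 46.9] 0.5 tagN 0.4
top blue A [-110.3  -13.2] N [-22.8  23.6] mid 0.5 [46.7 97.5] 89.8 tagN 0.1
top red A [-110.5  -13.5] N [-21.   24.9] mid 1.9 [46.4 97.4] 89.7 tagN 1.4
```

View pics/t9.png

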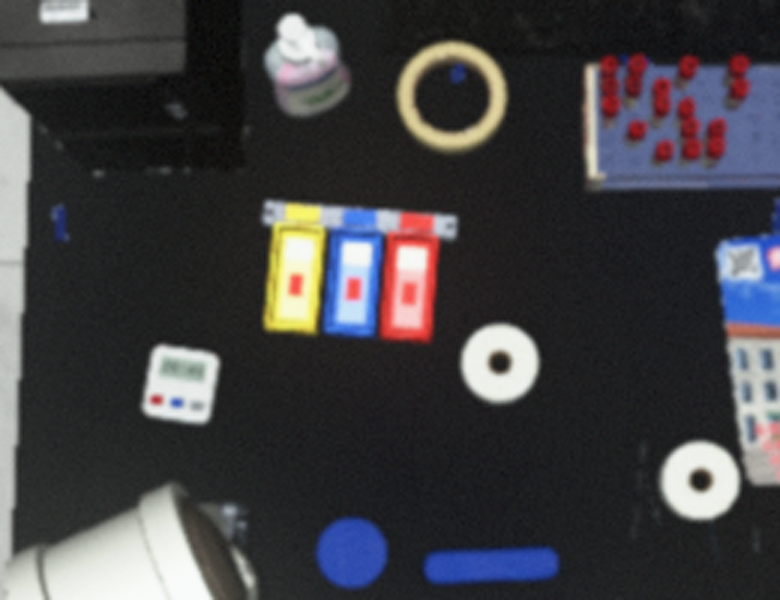

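The top view shows the three trays side by side at the rail: yellow (295,280), blue (352,285) and red (410,290). Each stands in front of its own tag, square and flush, within about 1 mm of centre. The timer and rolls have not moved, and the gripper is clear.

```bash
python3 -c "
from workcell import workorder; print(workorder.job_done())"
```

```text
the job is handed in; nothing more can be done
None
```

The job is handed in: all three trays stand flush and square at the rail, each within about 1 mm of its own tag in the final camera check. On the way, one wrong move slid the blue tray about 80 mm past its bay and pressed it on the rail at about 37 N; I brought it back, and the timer and label rolls near the trays' paths still measured or looked in place.

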